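# Gauge a manifold at the trade counter

## Task

Get the manifold's length on the counter gauge: with your fingertips, push the manifold along the counter until it lies flat against the fence with its end touching the end stop. Only then push the cursor along the fence until it touches the manifold's free end. Do not lift or tip the manifold, leave the other fittings alone, and end with everything at rest and let go.

Things in the scene. Friction and masses are not known exactly. Their poses are not given: they have to be found in the camera images.
- gauge: L-shaped metal length gauge fixed to the counter, yaw within 0.2 rad of the world's. Origin at the foot (z = 0) of the fence's front face; x points square through the fence, away from the working side; y along the fence towards the end stop. The fence: an aluminium bar, x = 0 to 25 mm, y = -280 to +210 mm, 30 mm high; its front face is the plane x = 0, work goes at x < 0.
- end_stop (a point): Middle of the inner face of the gauge's end stop, at gauge x = -30, y = +190 mm, 20 mm up. The stop is a dark steel bar across the +y end of the fence, 20 mm thick (y = 190 to 210 mm), 40 mm high, x = -85 to +25 mm.
- cursor_face (a point): Middle of the cursor's measuring face (towards the end stop), at gauge x = -30 mm, z = 25 mm. The steel cursor slides along the fence: an upright tongue (gauge x = -61 to -1 mm, z = 4 to 46 mm, 14 mm thick; it is pushed on its back face, 14 mm behind this point in gauge -y) and behind it a saddle on the fence, 50 mm long, 44 mm high, with a black knob to 58 mm.
- cursor (a joint): Travel of the cursor along gauge +y, towards the end stop, in m: 0 with its measuring face at gauge y = -200 mm, up to 0.30; starts at 0 to 0.04. About 2 N moves it, and it stays where it is left.
- manifold: White plastic bar with closed ends, 170 mm long (its y axis), 50 mm wide (x), 44 mm high, with three brass outlets (20 mm across, 18 mm high) on top; about 0.35 kg. Origin at the centre of its underside, z up. Starts loose in front of the fence, between cursor and end stop, its y axis within about 0.35 rad of the gauge's y.
- manifold_free_end (a point): Middle of the manifold's end face that looks towards the cursor (manifold y = -85 mm, 22 mm up).
- ball_valve: Bystander, loose: brass ball valve lying on its body, 32 x 74 mm, 44 mm high, with a flat lever on top. Origin at the centre of its underside. To be left alone.
- elbow: Bystander, loose: white plastic elbow, about 58 x 38 mm, 52 mm high, one mouth up. Origin at the centre of its underside. To be left alone.
- coupling: Bystander, loose: white plastic pipe coupling, a tube 48 mm across, 40 mm high, standing on end. Origin at the centre of its underside. To be left alone.
- reducer: Bystander, loose: stepped brass reducer, 36 mm across, 36 mm high. Origin at the centre of its underside. To be left alone.
- nipple: Bystander, loose: steel nipple with a collar, 38 mm across, 40 mm high. Origin at the centre of its underside. To be left alone.
- carton: Bystander, loose: small cardboard carton 60 x 50 mm, 45 mm high. Origin at the centre of its underside. To be left alone.
Things that resemble listed ones, but are neither listed nor needed, are in the scene too. Of the things that look like the manifold, take the one that is nearest to the robot's base at the start.

How it is judged:
By the outcome, as a careful person would: the job done as asked, in the order asked, and still so for the second after the job is handed in, with the robot touching nothing.
It also fails if it takes over 70 s, if anything falls off the work surface, if the arm or the gripper's body presses on something with over 40 N, if the wrist force passes 120 N, or if a joint passes its speed limit or range.

## Robot

A 6-joint arm with a two-finger parallel gripper is mounted at the origin on the work surface. World frame = base frame: x ahead of the robot, y to its left, z up, the work surface at z = 0. Lengths are in m, angles in rad, forces in N, time in s.
With the tool pointing down it reaches from about 0.25 to 0.775 m from the base axis. Payload 4 kg.
Tool frame: the origin (TCP) lies midway between the tips of the shut fingers; the grasp point (between the pads) lies 19 mm behind it; z points along the fingers, y is the line along which they close (so a half turn about z gives the same grasp; the last joint's range is limited). The gripper opens to 85 mm and grips with 20 to 120 N. Pads are 22 mm wide; open, the fingers measure 114 mm over their backs; the gripper's body (76 mm by 85 mm) begins 54 mm behind the grasp point. The pads swing forward as they close: fully open they stand 13 mm farther back than shut.
Start: joints at [-1.409, 0.087, 1.371, -0, 1.684, -0.103], TCP at [0.144, -0.531, 0.231] pointing down, gripper open.
Joint ranges: [-3.1, 3.1], [-0.76, 2.03], [0.27, 2.55], [-1.08, 4.22], [0.17, 2.65], [-2.57, 2.57]. Speed limits (rad/s): [2.79, 2.79, 3.14, 3.14, 3.14, 3.14].

## Interface

Orientations are given as a rotation vector (axis times angle).
In Python, from rig import bot gives the robot as it stands. Calls block until the motion is done:
- bot.reach(position, orientation): joint-space move of the TCP to a pose.
- bot.line_to(position, rot=None, speed=0.15): straight line of the TCP; rot=None keeps the orientation; speed is the mean speed in m/s.
- bot.move_j(angles): joint-space move.
- bot.move_gripper(opening, force=None): finger opening in m; force is the grip in N (None keeps the last); returns when the fingers have stopped.
- bot.hold(seconds).
- bot.inverse_kinematics(position, orientation): joint angles nearest the present ones, or None.
- bot.camera(name): name is "scene" or "top" or "wrist"; returns a dict with "image" (384x512x3 uint8, red, green, blue), "vertical_fov" (degrees; the focal length in pixels is half the picture's height over the tangent of half this angle, whatever the lens; pixels are square), "cx", "cy" (the principal point, pixels), "k1" (the pictures are not rectified: a ray, as slopes to the right and down, at radius r is drawn at 1 + k1 r^2 times it, then the intrinsics apply), "position" and "rotation" of the camera in the world. Camera axes: x right, y up, looking along -z (the intrinsics and any distortion apply to the point x, -y, -z); pixel columns grow to the right and rows downward; lengths in m; the calibration is good to about 2 mm. A picture is of the moment at which its call begins. There is no depth.
A pose or a line that the arm cannot do raises bot.PlanningError and nothing moves.
- bot.close_job(): hands the job in; it is judged then, once.
Readings, each from a call of its own:
- bot.current_time(): time.
- bot.current_joint_positions(): joint angles.
- bot.current_joint_velocities(): joint speeds.
- bot.current_tau(): joint torques, N m.
- bot.current_ee_pos(): TCP position.
- bot.current_tcp_rot(): TCP orientation.
- bot.current_wrist_force(): force on the tool from outside, world axes, zero at the start.
- bot.current_ft_torque(): the same for the moment, N m.
- bot.current_opening(): finger opening in m.
- bot.current_grip_force(): force on a finger pad.
Only numpy, scipy, OpenCV 4.12 (cv2) and the standard library are available. Lean on these libraries where they do the work, as an engineer would, in place of code of your own. Each camera call takes 0.05 s, during which the arm holds its last target. There are 200 camera calls.

## Working session

There is one attempt and no reset: what is moved stays moved. The work goes in short steps, each a Python script; the robot and the scene stay as the last script left them, time stands still between calls to the robot, and variables do not carry over. Pictures are saved under pics/ and viewed, at most 10 in all, crops included, and the job is handed in when it is done.

```bash
mkdir -p pics; cat > h.py <<'E'
import numpy as np, cv2
from rig import bot
def K(c):
    f=c["image"].shape[0]/2/np.tan(np.radians(c["vertical_fov"])/2)
    return f,c["cx"],c["cy"],c["k1"]
def R(c):
    r=np.array(c["rotation"]); return r if r.shape==(3,3) else cv2.Rodrigues(r)[0]
def w(c,u,v,z):
    f,cx,cy,k=K(c); d=np.array([(u-cx)/f,(v-cy)/f]); s=d.copy()
    for _ in range(30): s=d/(1+k*(s@s))
    r=R(c)@np.array([s[0],-s[1],-1]); p=np.array(c["position"])
    return p+r*(z-p[2])/r[2]
def px(c,P):
    f,cx,cy,k=K(c); q=R(c).T@(np.array(P)-np.array(c["position"]))
    s=np.array([q[0],-q[1]])/-q[2]; s=s*(1+k*(s@s)); return s*f+[cx,cy]
def save(c,n): cv2.imwrite(f"pics/{n}.png",cv2.cvtColor(c["image"],cv2.COLOR_RGB2BGR))
E
python3 - <<'E'
from h import *
import pickle
for n in("top","scene"):
    c=bot.camera(n); pickle.dump(c,open(n+".pkl","wb")); save(c,n+"0"); print(n,c["position"],np.round(R(c),3).tolist(),c["vertical_fov"],c["k1"])
print(bot.current_tcp_rot())
E
```

```text
top [0.43308756 0.0317138  1.09362884] [[0.004, 0.988, -0.152], [-1.0, 0.006, 0.014], [0.014, 0.152, 0.988]] 53.54679508358643 -0.022007703343337934
scene [1.2389784  0.69149597 0.73270887] [[-0.716, -0.415, 0.561], [0.698, -0.418, 0.581], [-0.006, 0.808, 0.59]] 44.45363306021243 -0.01699245908027925
[-3.11203056e+00 -4.14502114e-01  7.47914754e-05]
```

View pics/top0.png

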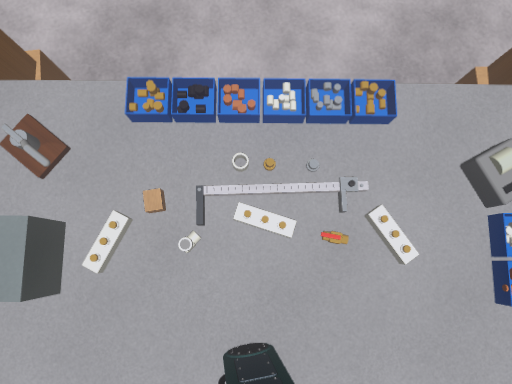

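View pics/scene0.png

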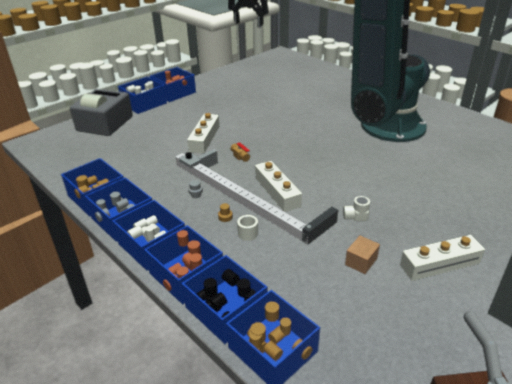

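Top view: three bars look like the manifold, at (265,220), (105,241) and (393,234). The end stop is at (200,205) and the cursor at (347,192). (265,220) is the one nearest the base (at the bottom of the picture) and it lies between cursor and stop, so I choose it. I'll check it in a crop and measure.

```bash
python3 - <<'E'
from h import *
import pickle
c=pickle.load(open("top.pkl","rb")); im=c["image"]
for q in((265,220),(105,241),(393,234)): print(q,np.linalg.norm(w(c,*q,.044)[:2]).round(3))
cv2.imwrite("pics/crop0.png",cv2.resize(cv2.cvtColor(im[165:255,170:380],cv2.COLOR_RGB2BGR),None,fx=3.8,fy=3.8,interpolation=cv2.INTER_CUBIC))
hsv=cv2.cvtColor(im,cv2.COLOR_RGB2HSV)
m=((im.min(2)>150)).astype(np.uint8)
n,l,s,ce=cv2.connectedComponentsWithStats(m)
for i in range(1,n):
    if s[i,4]>100: 
        cnt=cv2.findContours((l==i).astype(np.uint8),cv2.RETR_EXTERNAL,cv2.CHAIN_APPROX_NONE)[0][0]
        print(s[i],ce[i].round(1))
        if 200<ce[i][0]<340 and 170<ce[i][1]<260:
            z=.044 if ce[i][1]>205 else .03
            P=np.array([w(c,*p[0],z)[:2] for p in cnt],np.float32)
            r=cv2.minAreaRect(P*1000); print(r,cv2.boxPoints(r).round(1).tolist())
E
```

```text
(265, 220) 0.524
(105, 241) 0.629
(393, 234) 0.61
[    0     0   512    89 29401] [259.9  33.7]
[     0     81    512    303 120819] [259.  244.4]
((512.072509765625, 8.5478515625), (1512.3824462890625, 838.5977172851562), 89.94303894042969) [[92.0, -747.2000122070312], [930.5999755859375, -748.0999755859375], [932.0999755859375, 764.2999877929688], [93.5, 765.2000122070312]]
[279  82  17  28 290] [287.9  97.1]
[267  95  12  14 108] [272.5 101.2]
[ 24 145  23  20 142] [ 35.  154.6]
[494 147  18  27 274] [505.  159.7]
```

View pics/crop0.png

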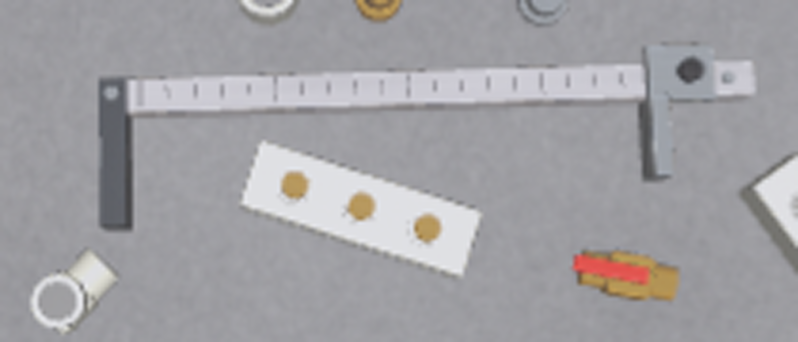

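The crop confirms it: a plain white bar with three brass outlets. The fence's front edge runs from crop (133,113) to (640,97), and the stop's inner face is at crop x≈132.

```bash
cat > meas.py <<'E'
from h import *
def bar(c,seed=None):
    im=c["image"]; m=(im.min(2)>195).astype(np.uint8)
    n,l,s,ce=cv2.connectedComponentsWithStats(m); out=[]
    for i in range(1,n):
        if s[i,4]<500: continue
        cnt=cv2.findContours((l==i).astype(np.uint8),cv2.RETR_EXTERNAL,cv2.CHAIN_APPROX_NONE)[0][0][:,0]
        r=cv2.minAreaRect(np.array([w(c,*p,.044)[:2]*1000 for p in cnt],np.float32))
        out.append((ce[i].round(1),r,cv2.boxPoints(r).round(1)))
    return out
E
python3 - <<'E'
from meas import *
import pickle
c=pickle.load(open("top.pkl","rb")); im=c["image"].astype(int)
for o in bar(c): print(o[0].tolist(),o[1],o[2].tolist())
g=im.min(2)
# fence front edge: subpixel steepest brightness drop per column
pts=[]
for u in range(212,332,4):
    col=g[183:204,u:u+3].mean(1); d=np.diff(col); k=d.argmin(); pts.append((u+1,183+k+.5))
P=np.array([w(c,*p,.03)[:2] for p in pts])
vx,vy,x0,y0=cv2.fitLine(P.astype(np.float32),cv2.DIST_HUBER,0,.001,.001)[:,0]
print("fence",vx,vy,x0,y0, (vx/vy), np.abs((P-[x0,y0])@[vy,-vx]).max())
for v in range(198,222,4):
    row=g[v,194:215]; print(v,row.tolist())
for v in(200,204,208): print(v,g[v,330:352].tolist())
E
```

```text
[271.1, 187.9] ((614.3421630859375, -30.016891479492188), (22.53693389892578, 376.2126159667969), 2.0768749713897705) [[596.2999877929688, 157.60000610351562], [609.9000244140625, -218.39999389648438], [632.4000244140625, -217.60000610351562], [618.7999877929688, 158.39999389648438]]
[264.6, 219.4] ((525.6126708984375, -11.258567810058594), (168.07296752929688, 48.213958740234375), 72.27643585205078) [[477.1000061035156, -84.0], [523.0, -98.5999984741211], [574.2000122070312, 61.5], [528.2000122070312, 76.0999984741211]]
[393.3, 234.0] ((487.2976379394531, -368.4728698730469), (167.86270141601562, 47.958736419677734), 34.871246337890625) [[404.70001220703125, -396.79998779296875], [432.1000061035156, -436.1000061035156], [569.9000244140625, -340.20001220703125], [542.4000244140625, -300.79998779296875]]
[104.7, 241.4] ((463.86505126953125, 426.2727966308594), (48.587379455566406, 168.25294494628906), 62.97373580932617) [[377.8999938964844, 442.8999938964844], [527.7999877929688, 366.3999938964844], [549.7999877929688, 409.70001220703125], [400.0, 486.1000061035156]]
fence 0.03586889 
[... 319 characters left out ...]
5, 98, 158, 160, 160, 158, 159, 159, 160, 162, 159, 157]
210 [153, 152, 109, 94, 95, 95, 96, 96, 94, 73, 86, 160, 161, 162, 163, 163, 160, 156, 158, 159, 160]
214 [160, 156, 110, 95, 94, 94, 96, 95, 94, 70, 86, 159, 158, 157, 153, 153, 157, 158, 156, 157, 158]
218 [157, 154, 109, 95, 95, 95, 96, 95, 94, 71, 84, 156, 159, 160, 158, 157, 156, 156, 156, 159, 162]
200 [159, 156, 155, 157, 159, 157, 155, 151, 115, 84, 83, 105, 160, 158, 158, 157, 157, 156, 157, 156, 155, 156]
204 [159, 157, 156, 157, 157, 156, 158, 156, 132, 85, 84, 116, 167, 158, 157, 157, 152, 138, 156, 158, 159, 157]
208 [157, 158, 159, 159, 155, 153, 156, 158, 149, 84, 85, 95, 130, 158, 157, 157, 156, 154, 153, 152, 154, 157]
```

```bash
cat >> meas.py <<'E'
import pickle
from scipy.spatial.transform import Rotation as Ro
YAW=0.0359; gx=np.array([np.cos(YAW),np.sin(YAW)]); gy=np.array([-gx[1],gx[0]])
_c=pickle.load(open("top.pkl","rb"))
F0=np.array([0.60427,-0.03034])            # on fence front edge
S0=w(_c,202.6,210,.04)[:2]                 # on stop inner face
O=F0+gy*((S0-F0)@gy-.190)
G=lambda p:np.array([(np.array(p)[:2]-O)@gx,(np.array(p)[:2]-O)@gy])
W=lambda x,y,z:np.r_[O+x*gx+y*gy,z]
def rot(a,flip=0): return Ro.from_matrix((Ro.from_euler('z',YAW+a+np.pi*flip)*Ro.from_euler('x',np.pi)).as_matrix()).as_rotvec()
def fg(): f=np.array(bot.current_wrist_force()); return np.array([f[:2]@gx,f[:2]@gy,f[2]])
def push(a,b,z,lim,step=.004,speed=.06):
    a,b=np.array(a),np.array(b); n=max(1,int(np.ceil(np.linalg.norm(b-a)/step))); d=(b-a)/np.linalg.norm(b-a)
    for i in range(1,n+1):
        p=a+(b-a)*i/n; bot.line_to(W(*p,z),speed=speed); f=fg()
        if -(f[:2]@d)>lim: break
    print("push end",p.round(4),"tcp",G(bot.current_ee_pos()).round(4),"f",f.round(1),"t",round(bot.current_time(),1)); return p
E
python3 - <<'E'
from meas import *
c=_c; print("O",O,"stop",S0)
o=[b for b in bar(c) if 240<b[0][0]<290 and b[0][1]>205][0]
print("manifold G corners",[G(p/1000).round(3).tolist() for p in o[2]],G(np.array(o[1][0])/1000))
for u in(338.3,342): print("cursor",G(w(c,u,202,.046)))
for q in((185,244),(193,238),(325,237),(347,238)): print(q,G(w(c,*q,.04)).round(3))
for fl in(0,1):
    for a in(0,-.345): print(fl,a,bot.inverse_kinematics(W(-.17,0,.05),rot(a,fl)),bot.inverse_kinematics(W(-.035,-.23,.03),rot(a,fl)))
print(bot.current_time())
E
```

```text
Traceback (most recent call last):
NameError: name '_c' is not defined
```

```bash
python3 - <<'E'
from meas import *
from meas import _c as c
print("O",O,"stop",S0)
o=[b for b in bar(c) if 240<b[0][0]<290 and b[0][1]>205][0]
print("manifold G corners",[G(p/1000).round(3).tolist() for p in o[2]],G(np.array(o[1][0])/1000))
for u in(338.3,342): print("cursor",G(w(c,u,202,.046)))
for q in((185,244),(193,238),(325,237),(347,238)): print(q,G(w(c,*q,.04)).round(3))
for fl in(0,1):
    for a in(0,-.345): print(fl,a,bot.inverse_kinematics(W(-.17,0,.05),rot(a,fl)),bot.inverse_kinematics(W(-.035,-.23,.03),rot(a,fl)))
print(bot.current_time())
E
```

```text
O [ 0.60416268 -0.027352  ] stop [0.55100006 0.16086114]
manifold G corners [[-0.129, -0.052], [-0.084, -0.068], [-0.027, 0.09], [-0.072, 0.106]] [-0.07792177  0.0189024 ]
cursor [-0.03617416 -0.1885143 ]
cursor [-0.03648946 -0.19889006]
(185, 244) [-0.139  0.239]
(193, 238) [-0.123  0.217]
(325, 237) [-0.132 -0.147]
(347, 238) [-0.137 -0.208]
0 0 [-2.07198613e-01 -5.59378381e-02  1.88737608e+00 -4.44089210e-16
  1.31015441e+00  1.32769771e+00] [-5.10438457e-01  3.82354550e-01  1.42359312e+00 -4.44089210e-16
  1.33564498e+00  1.02445787e+00]
0 -0.345 [-2.07198613e-01 -5.59378381e-02  1.88737608e+00 -8.88178420e-16
  1.31015441e+00  1.67269771e+00] [-5.10438457e-01  3.82354550e-01  1.42359312e+00 -8.88178420e-16
  1.33564498e+00  1.36945787e+00]
1 0 [-0.20719861 -0.05593784  1.88737608  0.          1.31015441 -1.81389494] [-0.51043846  0.38235455  1.42359312  0.          1.33564498 -2.11713478]
1 -0.345 [-0.20719861 -0.05593784  1.88737608  0.          1.31015441 -1.46889494] [-0.51043846  0.38235455  1.42359312  0.          1.33564498 -1.77213478]
0.1
```

```bash
python3 - <<'E'
from meas import *
r=rot(0)
bot.move_gripper(.085)
bot.reach(W(-.17,.012,.14),r)
bot.line_to(W(-.17,.012,.005),speed=.15); print(fg(),bot.current_opening())
push((-.17,.012),(-.075,.012),.005,12,step=.012)
push((-.075,.012),(-.055,.012),.005,8,step=.0015,speed=.03)
c=bot.camera("top"); save(c,"p1")
cv2.imwrite("pics/p1c.png",cv2.resize(cv2.cvtColor(c["image"][150:280,160:380],cv2.COLOR_RGB2BGR),None,fx=3.5,fy=3.5))
E
```

```text
[-0.20906411 -0.23435405  0.05390294] 0.08497357195333188
push end [-0.075  0.012] tcp [-0.0743  0.012 ] f [ 0.1 -0.9  0.2] t 6.3
push end [-0.0593  0.012 ] tcp [-0.061  0.012] f [-8.6  0.8  3.2] t 9.0
```

View pics/p1c.png

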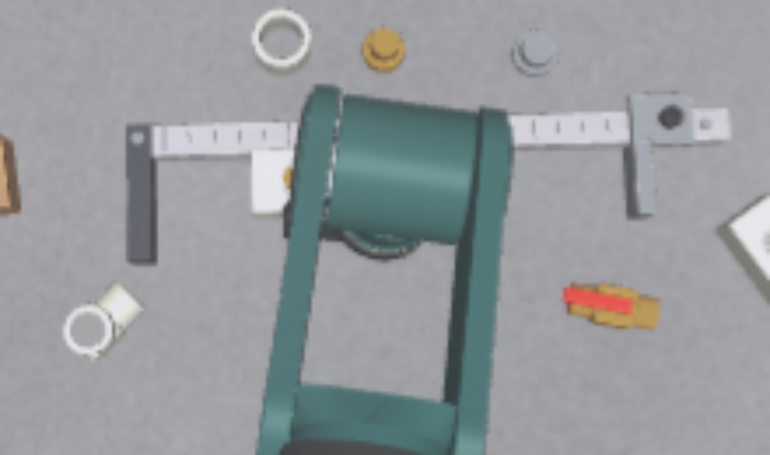

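The manifold lies flush on the fence, with its +y end at crop (251,180). Next I push it from its free end to the stop.

```bash
python3 - <<'E'
from meas import *
bot.line_to(W(-.085,.012,.005)); bot.line_to(W(-.085,.012,.13),speed=.25)
bot.move_gripper(0)
bot.line_to(W(-.026,-.112,.13),speed=.25)
bot.line_to(W(-.026,-.112,.02),speed=.2); print(fg())
push((-.026,-.112),(-.026,-.01),.02,12,step=.012)
push((-.026,-.01),(-.026,.02),.02,8,step=.002,speed=.03)
bot.line_to(W(-.026,-.03,.02)); bot.line_to(W(-.026,-.03,.13),speed=.25)
bot.move_gripper(.085)
# press against fence again
bot.line_to(W(-.10,.105,.13),speed=.25); bot.line_to(W(-.10,.105,.005),speed=.2); print(fg())
E
```

```text
[1.31734493 0.36482189 0.16444392]
push end [-0.026 -0.01 ] tcp [-0.026  -0.0093] f [-0.5 -0.4  0.6] t 15.3
push end [-0.026  0.01 ] tcp [-0.0257  0.0071] f [  0.3 -10.1  -1.4] t 17.8
[-1.39384846 -0.20158432  0.39441578]
```

```bash
python3 - <<'E'
from meas import *
push((-.10,.105),(-.066,.105),.005,12,step=.012)
push((-.066,.105),(-.055,.105),.005,8,step=.0015,speed=.03)
bot.line_to(W(-.095,.105,.005)); bot.line_to(W(-.095,.105,.13),speed=.25)
bot.move_gripper(0)
bot.line_to(W(-.026,-.03,.13),speed=.25); bot.line_to(W(-.026,-.03,.02),speed=.2)
push((-.026,-.03),(-.026,.003),.02,12,step=.008)
push((-.026,.003),(-.026,.02),.02,6,step=.0015,speed=.03)
bot.line_to(W(-.026,-.03,.02)); bot.line_to(W(-.026,-.03,.13),speed=.25)
bot.reach(W(-.036,-.26,.13),rot(0))
c=bot.camera("top"); save(c,"p2"); cv2.imwrite("pics/p2c.png",cv2.resize(cv2.cvtColor(c["image"][160:250,180:390],cv2.COLOR_RGB2BGR),None,fx=3.8,fy=3.8,interpolation=cv2.INTER_CUBIC))
for b in bar(c):
    if 200<b[0][0]<320: print(b[0],[G(p/1000).round(4).tolist() for p in b[2]])
print(bot.current_time())
E
```

```text
push end [-0.066  0.105] tcp [-0.0656  0.105 ] f [-0.9  0.5 -0.3] t 22.2
push end [-0.0578  0.105 ] tcp [-0.0611  0.105 ] f [-10.8  -0.4   7.6] t 23.7
push end [-0.026  0.003] tcp [-0.026   0.0034] f [ 0.5  0.4 -0.4] t 28.2
push end [-0.026   0.0101] tcp [-0.026  0.007] f [-1.8 -8.9 -1.6] t 29.5
[254.8 194.2] [[-0.0497, 0.1885], [-0.0497, -0.1938], [0.0221, -0.1938], [0.0219, 0.1885]]
31.4583
```

View pics/p2c.png

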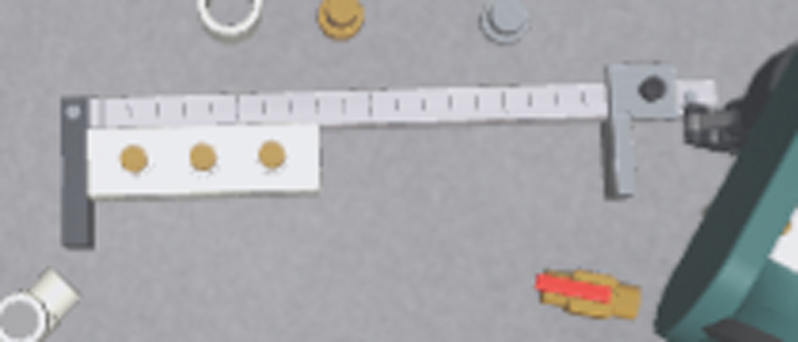

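The manifold is flat on the fence with its end on the stop at crop (88,160). Now I push the cursor.

```bash
python3 - <<'E'
from meas import *
bot.line_to(W(-.034,-.245,.13)); bot.line_to(W(-.034,-.245,.022),speed=.2); print(fg())
push((-.034,-.245),(-.034,-.03),.022,14,step=.02)
push((-.034,-.03),(-.034,.01),.022,9,step=.0015,speed=.03)
bot.line_to(W(-.034,-.05,.022),speed=.08); bot.line_to(W(-.034,-.05,.13),speed=.25)
bot.reach(W(-.15,-.26,.2),rot(0))
c=bot.camera("top"); save(c,"p3"); cv2.imwrite("pics/p3c.png",cv2.resize(cv2.cvtColor(c["image"][160:250,180:390],cv2.COLOR_RGB2BGR),None,fx=3.8,fy=3.8,interpolation=cv2.INTER_CUBIC))
c=bot.camera("scene"); cv2.imwrite("pics/p3s.png",cv2.resize(cv2.cvtColor(c["image"][130:270,170:380],cv2.COLOR_RGB2BGR),None,fx=3.8,fy=3.8,interpolation=cv2.INTER_CUBIC))
print(bot.current_time())
E
```

```text
[-0.92342284  0.11322655  0.42438166]
push end [-0.034 -0.03 ] tcp [-0.0341 -0.0292] f [ 0.  -0.5 -0.6] t 37.6
push end [-0.034  -0.0033] tcp [-0.034  -0.0069] f [  0.5 -12.8  -0.9] t 42.1
44.525
```

View pics/p3c.png

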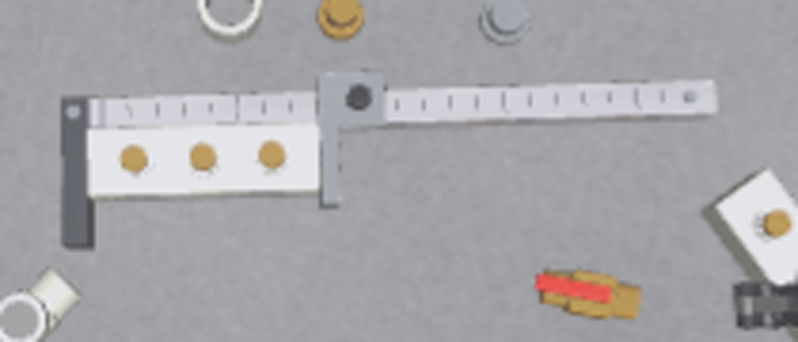

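View pics/p3s.png

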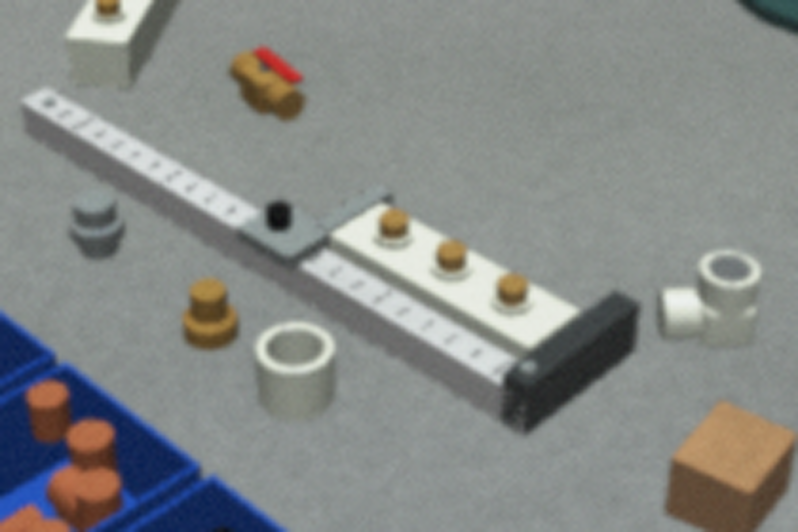

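The manifold is held flush between the stop (top crop 88) and the cursor face (top crop 320), and nothing else has moved.

```bash
python3 -c "
from rig import bot
bot.hold(.3); print(bot.close_job())"
```

```text
the job is handed in; nothing more can be done
None
```

The job is handed in at about 45 s: the manifold lies flat against the fence with its end on the end stop, the cursor was then pushed up to its free end, the other fittings were not touched, and the arm is clear.

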